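# Wind the chart drive of a circular-chart recorder and set it going

## Robot

A 6-joint arm with a two-finger parallel gripper is mounted at the origin on the work surface. World frame = base frame: x ahead of the robot, y to its left, z up, the work surface at z = 0. Lengths are in m, angles in rad, forces in N, time in s.
With the tool pointing down it reaches from about 0.35 to 0.85 m from the base axis. Payload 8.1 kg.
Tool frame: the origin (TCP) lies between the finger pads; the fingertips stand 11 mm ahead of it and the grasp point (between the pads) lies 8 mm behind it; y points along the fingers, x is the direction in which the jaws open and shut, and the axes are right-handed (so a half turn about y gives the same grasp; the last joint's range is limited). The gripper opens to 93 mm and grips with 3 to 60 N. Pads are 15 mm wide; open, the fingers measure 128 mm over their backs; the gripper's body (75 mm by 188 mm) begins 65 mm behind the grasp point.
Start: joints at [-1.354, 0.13, 1.488, -0, 1.523, -0.085], TCP at [0.178, -0.573, 0.23] pointing down, gripper open.
Joint ranges: [-2.96, 2.96], [-0.89, 2.26], [0.02, 2.5], [-1.34, 4.48], [0, 2.73], [-2.66, 2.66]. Speed limits (rad/s): [2.39, 2.39, 2.79, 3.14, 3.14, 3.14].

## Interface

Orientations are given as a rotation vector (axis times angle).
In Python, from plant import readout, optics, robot gives the robot as it stands.
- The arm moves only by the shell command python3 -m creep 'ROWS' [FORCE]. ROWS is JSON, a list that holds one entry, the list of rows, each a list of 7 numbers: the closure, from 0 (fully open) to 1 (shut), then the shift along the tool's x, y, z in cm, then the turn, a rotation vector about the tool's x, y, z in degrees. In form: [[[grip, x, y, z, wx, wy, wz], ...]]. A call has exactly 8 rows; each row shifts and turns the pose as measured when the row begins, along the tool's axes as they then stand; what a row does not reach is not made up. A row lasts 1/10 s, in which the tool goes at most 50 mm and 8.59 degrees, less where a joint would pass 70% of its speed; a pose out of reach is approached as far as the arm can. A call is refused whole if a number of a shift passes 5 or a number of a turn 8.59, either way. A call with a gripper value outside its range is refused whole. The fingers move at their own pace and stop on an object; FORCE is the grip in N (left out, the last holds). Time passes only in rows, so rows that do not move let the fingers close, or fill a call up. It gives the time, the measured TCP pose, the force and the opening at its end, in the units of the state.
- readout.read_state(): the state, without advancing time (a new reading comes with each control period).
- optics.read_camera(name): name is "scene" or "side" or "wrist"; returns a dict with "frame" (384x512x3 uint8, red, green, blue), "depth" (384x512 float32, m along the optical axis (not along the pixel's ray), 0 where there is no reading), "intrinsics" (3x3 intrinsics, pixels), "R" (3x3) and "t" (3): a world point X has camera coordinates R X + t. Camera axes: x right, y down, z forward; pixel columns grow to the right and rows downward; lengths in m; the calibration is good to about 2 mm. The wrist camera is an equidistant fisheye: a pixel r from the principal point sees the ray r / f radians off the axis. A picture is of the moment at which its call begins.
- robot.close_job(): hands the job in, once; it reports no verdict.
The state is a dict: "t": time; "q": joint angles; "dq": joint speeds; "joint_torque": joint torques, N m; "tool_pos": TCP position; "orientation": TCP orientation; "force": force on the tool from outside, world axes, zero at the start; "wrist_torque": the same for the moment, N m; "opening": finger opening in m.
Only numpy, scipy, OpenCV 4.12 (cv2) and the standard library are available. Lean on these libraries where they do the work, as an engineer would, in place of code of your own. Each camera call takes 0.05 s, during which the arm holds its last target. There are 200 camera calls.

## Task

The chart recorder has a fresh chart on and its door stands open. Wind its clockwork with the wing key in the middle of the chart, clockwise, as many part turns as it takes, until it comes to its stop; then let the pen down with the lifter lever (do not push on the pen arm itself), and last shut the door fully. Leave the bottles and other things around it standing where they are.

Things in the scene. Friction and masses are not known exactly. Their poses are not given: they have to be found in the camera images.
- recorder: Grey recorder, bolted down on a sloping stand 210 x 190 mm. Origin: middle of the stand's underside, on the bench, straight below chart_centre (95 mm up). x runs from its low front edge to its high back, y to its left as seen from in front, z up. The case is 216 mm square outside; its back edge is about 190 mm above the bench, its front edge 15 mm.
- chart_centre (a point): Centre of the paper chart (146 mm across), on its surface. Its axes are the 'face frame' used below: z square out of the sloping face (35 degrees from vertical, leaning to the front), x up the slope, y to the left. The chart lies in an open recess centred here, 200 x 200 mm inside, whose 8 mm walls rise to z = 45 mm.
- key_grip (a point): Middle of the steel wing key, 25 mm out from the chart on the face's z axis, about which it turns. Its x runs along the wings and turns with the key (along the face's x at joint value 0). The wing is a flat plate 62 mm along x, 9 mm thick along y, 12 to 38 mm out from the chart (15 to 35 in the middle), on a stem over a clamp disc 32 mm across, 5 mm high.
- winding_key (a joint): How far the clockwork is wound, rad. Grows as the key turns clockwise seen from in front (about the face's -z); 8.0 is the stop, fully wound. Starts 3.2 to 4.8. Turning takes 0.27 rising to 0.33 Nm; a click holds the key where it is left, so it can be let go and taken again.
- pen_lifter (a joint): Lifter lever, rad: 0 to 0.05 = pen held up (start), 0.6 = stop, pen let down. Pivots at face frame x -78, y -5 mm about the face's z. The knob, 57 mm out, is at x = -78 + 57 sin(0.6 - q), y = -5 + 57 cos(0.6 - q) mm: it swings down the slope towards the front wall. Takes about 1 N at the knob; stays where left.
- lifter_knob (a point): Top of the lifter's upright black round knob, 14 mm in diameter, reaching from 5 to 37 mm out from the chart. The lever rod, 7 mm thick, lies 3.5 to 10.5 mm out from the chart.
- pen_arm: Thin steel pen arm, 80 mm long, with a white pen 10 mm across at its end; pivots at its origin, at face frame x 85, y 66, z 14 mm, and points down the slope, about parallel with the left wall. It follows the lifter: about 20 mm off the chart when up. Delicate: not to be pushed with more than 2 N.
- pen_tip (a point): Writing tip of the pen: near face frame x 15, y 58 mm; z about 20 mm when held up, about 2 mm when let down.
- door (a joint): Opening angle of the glazed door, rad, about a hinge along the recess's right edge (face frame y -108, z 45 mm, parallel with x). 0 = shut, 1.57 = square out from the face, more = leaning to the right. Starts 1.6 to 2.0, stop 2.1. Stiff: stays where left, takes 1 to 4 N at the edge. Inner side at r mm from the hinge: y = -108 + r cos q, z = 45 + r sin q.
- door_edge (a point): Middle of the door's free edge, on its outer side, 216 mm from the hinge. The door is 216 mm square, 10 mm thick: aluminium frame 22 mm wide round a clear pane; a 60 mm long, 6 mm thick pull sticks out 13 mm beyond the free edge. Shut, its outer side is at face frame z 55 mm, and this point at y +108 mm.
- wash_bottle: White plastic wash bottle, 72 mm across, 180 mm high with a bent spout reaching 60 mm to one side; stands right of the recorder. Origin: centre of its underside, as for all these. Leave in place.
- reagent_bottle: Amber bottle, 60 mm across, 135 mm high, standing left of the recorder. Leave in place.
- beaker: Empty glass beaker, 90 mm across, 105 mm high, standing front right. Leave in place.
- tissue_roll: White paper roll on end, 104 mm across, 100 mm high, left behind. Leave in place.
- chart_packet: Flat cardboard packet of spare charts, 165 x 165 x 22 mm, lying left in front of the recorder. Leave in place.
- sample_jar: Lidded clear jar, 66 mm across, 75 mm high, standing in front of the recorder. Leave in place.
- flask: Glass conical flask, 84 mm across at the foot, 130 mm high, standing behind. Leave in place.
There are look-alikes about, which are no part of the job. Several things have the shape of the chart_packet; the one meant has the colours described above. What is shaped like the beaker but pink is not meant.

How it is judged:
By the outcome, as a careful person would: the job done as asked, in the order asked, and still so for the second after the job is handed in, with the robot touching nothing.
It also fails if it takes over 72 s, if anything falls off the work surface, if the arm or the gripper's body presses on something with over 40 N, if the wrist force passes 120 N, or if a joint passes its speed limit or range.

## Working session

There is one attempt and no reset: what is moved stays moved. The work goes in short steps, Python scripts to look and compute and a shell command to move; the robot and the scene stay as the last step left them, time stands still between calls to the robot, and variables do not carry over. Pictures are saved under pics/ and viewed, about 8 in all and at most 12, crops included, and the job is handed in when it is done.

```bash
ls; mkdir -p pics; python3 - <<'E'
from plant import readout, optics
import cv2,numpy as np
s=readout.read_state(); print(s)
for n in ["scene","side"]:
    c=optics.read_camera(n); np.savez(n+"0.npz",**c); cv2.imwrite(f"pics/{n}0.png",cv2.cvtColor(cv2.resize(c["frame"],(800,600),interpolation=cv2.INTER_CUBIC),cv2.COLOR_RGB2BGR)); print(n,c["intrinsics"],c["R"],c["t"])
E
```

```text
pics
{'t': 0.0, 'q': array([-1.35441581e+00,  1.31172268e-01,  1.48928843e+00,  7.70810156e-06,
        1.52300044e+00, -8.53996568e-02]), 'dq': array([ 6.16283798e-04, -8.68896040e-05,  5.40799977e-04, -1.99859513e-04,
       -2.03861222e-04,  1.44934883e-03]), 'joint_torque': array([ 2.30771955e-03, -5.59843969e+01, -4.91753304e+01,  7.69975665e-02,
        3.53897712e-02, -1.89236553e-04]), 'tool_pos': array([ 0.17823637, -0.57233142,  0.22857578]), 'orientation': array([-1.33570945,  0.98505656, -0.98273322]), 'force': array([-0.27616417,  0.47434331, -0.06798276]), 'wrist_torque': array([0.03138986, 0.00406106, 0.04066031]), 'opening': 0.09285596414390952}
scene [[397.75061375   0.         253.78802726]
 [  0.         397.75061375 190.00625547]
 [  0.           0.           1.        ]] [[-0.45969792  0.88805423  0.00612402]
 [ 0.7423572   0.38804495 -0.5461931 ]
 [-0.48742549 -0.24653762 -0.83763691]] [ 0.25864303 -0.30976497  1.51135815]
side [[473.55484859   0.         257.89928927]
 [  0.         473.55484859 188.57377333]
 [  0.           0.           1.        ]] [[-0.9642848  -0.26435406 -0.01648524]
 [-0.19069536  0.73610015 -0.64945503]
 [ 0.18382086 -0.62311596 -0.76022128]] [0.4965944  0.21372311 1.56063116]
```

View pics/scene0.png

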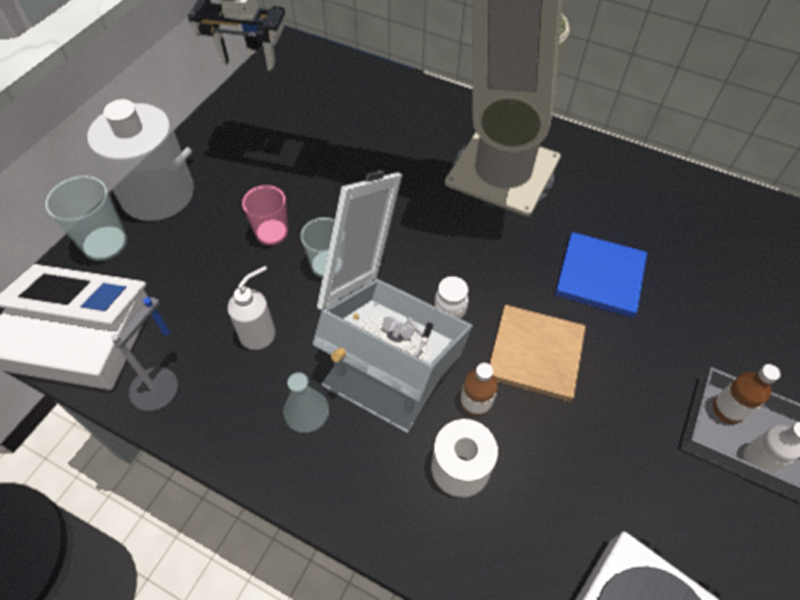

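View pics/side0.png

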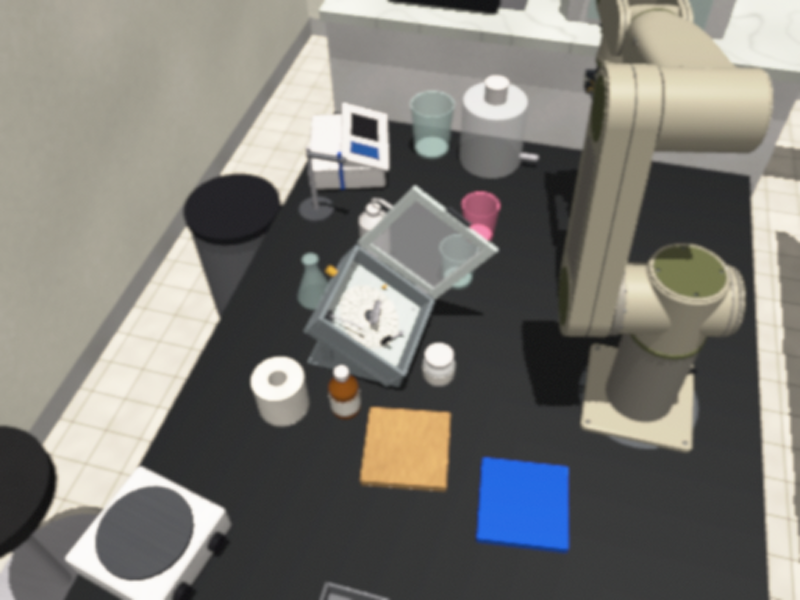

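```bash
cat > h.py <<'E'
import numpy as np,cv2
def pts(c):
    d=c["depth"];K=c["intrinsics"];v,u=np.mgrid[:d.shape[0],:d.shape[1]]
    P=np.stack([(u-K[0,2])/K[0,0]*d,(v-K[1,2])/K[1,1]*d,d],-1)
    return (P-c["t"])@c["R"]
def plane(P,n=5,th=0.004):
    m=np.ones(len(P),bool)
    for _ in range(n):
        c=P[m].mean(0); nn=np.linalg.svd(P[m]-c)[2][2]; nn*=np.sign(nn[2]); m=abs((P-c)@nn)<th
    return c,nn,m
E
python3 - <<'E'
from h import *
S=dict(np.load("side0.npz"));C=dict(np.load("scene0.npz"))
f=S["frame"][110:260,185:335]
cv2.imwrite("pics/c1.png",cv2.cvtColor(cv2.resize(f,(600,600),interpolation=cv2.INTER_CUBIC),cv2.COLOR_RGB2BGR))
P=pts(S); 
g=S["frame"].astype(int); w=(g.min(-1)>175); w[:160]=0;w[255:]=0;w[:,:205]=0;w[:,280:]=0; w&=S["depth"]>0
Q=P[w]; c,n,m=plane(Q)
print(m.sum(),len(Q),c,n,np.degrees(np.arccos(n[2])),"yaw of -n horiz",np.degrees(np.arctan2(-n[1],-n[0])))
for (u,v) in [(240,200),(246,250),(284,190),(232,160),(200,200),(315,156),(267,120)]: print(u,v,P[v,u])
E
```

```text
1314 2122 [ 0.5872596  -0.01381498  0.09676596] [-0.55744621  0.00732154  0.83018077] 33.88268762765034 yaw of -n horiz -0.7524840788966906
240 200 [0.56900452 0.01812492 0.12462328]
246 250 [0.52152278 0.12566777 0.00374536]
284 190 [ 0.46087308 -0.16792283 -0.00470015]
232 160 [ 0.62971197 -0.09869247  0.18100043]
200 200 [0.69176531 0.06111121 0.13782872]
315 156 [ 0.38200546 -0.35931324  0.00565128]
267 120 [ 0.61812683 -0.52157657  0.00187221]
```

View pics/c1.png

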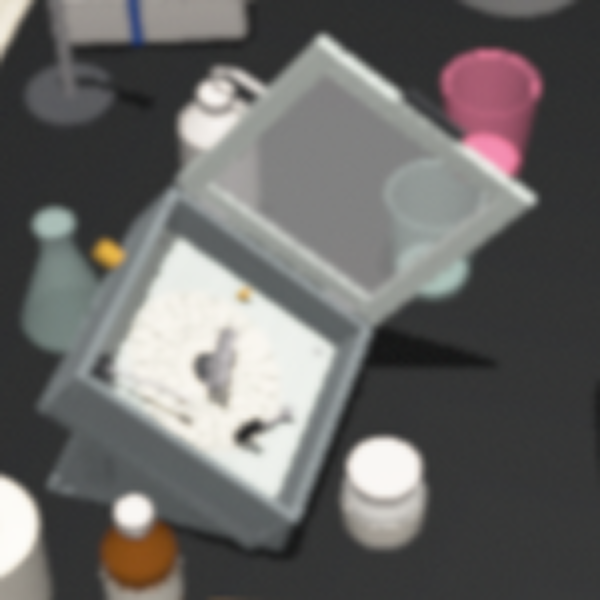

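```bash
cat >> h.py <<'E'
from scipy.spatial.transform import Rotation as Rn
def face(x,y,yaw,tilt=np.radians(35)):
    # columns: face x (up slope), y left, z out
    R=Rn.from_euler('z',yaw).as_matrix()@Rn.from_euler('y',-tilt).as_matrix()
    return R,np.array([x,y,0.095])
def proj(c,X):
    p=np.atleast_2d(X)@c["R"].T+c["t"]; return p[:,:2]/p[:,2:]@c["intrinsics"][:2,:2].T+c["intrinsics"][:2,2]
def rect(c,R,o,h,half=0.13,s=2):
    n=int(half*2000*s); g=(np.arange(n)+.5)/(1000*s)-half
    fx=-g[:,None]+0*g[None]; fy=-g[None]+0*g[:,None]   # up=+x, left=+y
    X=o+np.stack([fx,fy,0*fx+h],-1).reshape(-1,3)@R.T
    q=proj(c,X).reshape(n,n,2).astype(np.float32)
    return cv2.cvtColor(cv2.remap(c["frame"],q[...,0],q[...,1],cv2.INTER_CUBIC),cv2.COLOR_RGB2BGR)
E
python3 - <<'E'
from h import *
from scipy.optimize import least_squares
S=dict(np.load("side0.npz"));C=dict(np.load("scene0.npz"))
pk=np.array([(40,405),(298,520),(370,322),(180,188)],float); pk=(pk+.5)/4-.5+[185,110]
M=np.array([(108,108,45),(-108,108,45),(-108,-108,45),(108,-108,45)])/1000
def f(p):
    R,o=face(*p); return (proj(S,o+M@R.T)-pk).ravel()
r=least_squares(f,[.59,-.01,0]); print(r.x,np.degrees(r.x[2]),r.fun.round(1))
np.save("pose.npy",r.x)
R,o=face(*r.x)
P=pts(S)[110:260,185:335].reshape(-1,3); F=(P-o)@R*1000
m=(abs(F[:,0])<120)&(abs(F[:,1])<120)
h=F[m&(abs(F[:,2])<12)&(abs(F[:,:2])<75).all(1)]; print("floor z",np.median(h[:,2]),np.linalg.lstsq(np.c_[h[:,:2],np.ones(len(h))],h[:,2],rcond=None)[0])
h=F[m&(abs(F[:,2]-45)<5)]
for i in (0,1): print(np.percentile(h[:,i],[1,3,97,99]).round(1))
im=np.vstack([np.hstack([rect(S,R,o,0,.12,1.25),rect(S,R,o,.045,.12,1.25)]),np.hstack([rect(C,R,o,0,.12,1.25),rect(C,R,o,.045,.12,1.25)])])
for k in (0,300):
  for l in (0,300): cv2.rectangle(im,(k+25,l+25),(k+275,l+275),(0,0,255),1);cv2.drawMarker(im,(k+150,l+150),(0,255,0),0,8)
cv2.imwrite("pics/r1.png",im)
E
```

```text
[ 0.59123778  0.01716796 -0.03931141] -2.2523778776553773 [ 6.9 -5.2 -2.1  2.7 -1.3  2.7 -4.   0.8]
floor z 2.532190215074373 [-2.15368815e-03 -2.88976552e-03  2.55350479e+00]
[-110.  -108.1  105.6  106.5]
[-119.1 -118.    99.7  101. ]
```

View pics/r1.png

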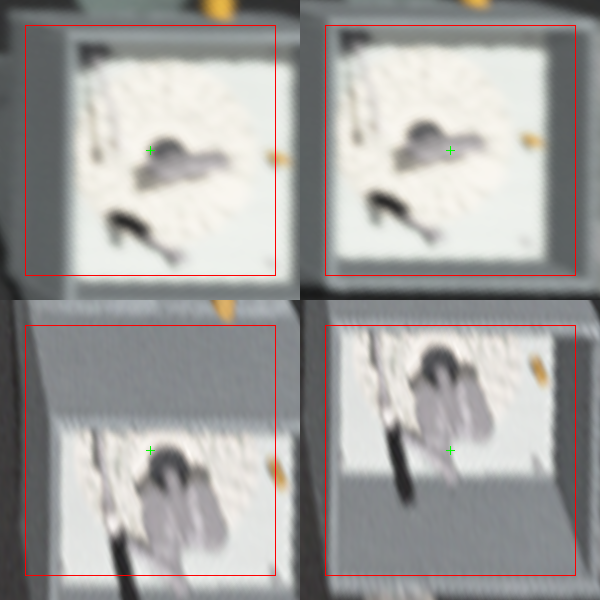

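```bash
cat >> h.py <<'E'
def pose():
    from plant import readout
    s=readout.read_state(); return s,Rn.from_rotvec(s["orientation"]).as_matrix(),np.array(s["tool_pos"])
def rows(R0,p0,R1,p1,n=None,sp=4.8,sw=8.4):
    """constant row (cm, deg) repeated n times that goes from pose 0 to pose 1"""
    W=Rn.from_matrix(R0.T@R1).as_rotvec(); d=R0.T@(p1-p0)
    n=n or int(np.ceil(max(np.linalg.norm(d)*100/sp,np.degrees(np.linalg.norm(W))/sw,1)))
    A=sum(Rn.from_rotvec(W*k/n).as_matrix() for k in range(n))
    print(n,"x",(np.linalg.solve(A,d)*100).round(2),np.degrees(W/n).round(2)," total cm",(d*100).round(1),"deg",np.degrees(W).round(1))
def grasp_R(R,th):
    """tool y into the face, tool x at angle th from face x towards face y"""
    y=-R[:,2]; x=R@[np.cos(th),np.sin(th),0]; return np.stack([x,y,np.cross(x,y)],1)
E
python3 - <<'E'
from h import *
x=np.load("pose.npy"); R,o=face(*x); o=o+R@[-.010,-.0125,0]; o[2]=.095
x=[o[0],o[1],-.0393]; np.save("pose.npy",x); print(x)
R,o=face(*x); s,T,p=pose(); print(T.round(2))
# rel to radial yaw
Rz=Rn.from_euler('z',-s["q"][0]).as_matrix(); print((Rz@T).round(2))
w1=np.array([.20,-.50,.50]); rows(T,p,T,w1)
T2=Rn.from_euler('z',-s["q"][0]).as_matrix()@T; w2=np.array([.40,0,.52]); rows(T,w1,T2,w2)
T3=grasp_R(R,np.arctan2(*(R.T@T2[:,0])[[1,0]])); print(np.degrees(np.arctan2(*(R.T@T2[:,0])[[1,0]])))
rows(T2,w2,T3,o+R@[0,0,.25])
E
```

```text
[np.float64(0.5825613260731273), np.float64(0.004999553027057858), -0.0393]
[[ 0.3  -0.    0.95]
 [-0.95  0.    0.3 ]
 [-0.   -1.    0.  ]]
[[ 1.   -0.   -0.09]
 [ 0.09  0.    1.  ]
 [-0.   -1.    0.  ]]
6 x [-1.05 -4.52  0.71] [0. 0. 0.]  total cm [ -6.3 -27.1   4.2] deg [0. 0. 0.]
12 x [-1.28 -0.16  4.67] [-0.01 -6.47  0.  ]  total cm [-41.8  -1.9  34. ] deg [ -0.1 -77.6   0. ]
8.707761855983064
5 x [-0.28  4.53  0.29] [-0.97 -0.3  -6.95]  total cm [ 4.  22.   0.7] deg [ -4.8  -1.5 -34.8]
```

```bash
python3 -m creep '[[[0,-1,-4.5,0.7,0,0,0],[0,-1,-4.5,0.7,0,0,0],[0,-1,-4.5,0.7,0,0,0],[0,-1,-4.5,0.7,0,0,0],[0,-1,-4.5,0.7,0,0,0],[0,-1,-4.5,0.7,0,0,0],[0,-1.3,-0.2,4.7,0,-6.5,0],[0,-1.3,-0.2,4.7,0,-6.5,0]]]' && python3 -m creep '[[[0,-1.3,-0.2,4.7,0,-6.5,0],[0,-1.3,-0.2,4.7,0,-6.5,0],[0,-1.3,-0.2,4.7,0,-6.5,0],[0,-1.3,-0.2,4.7,0,-6.5,0],[0,-1.3,-0.2,4.7,0,-6.5,0],[0,-1.3,-0.2,4.7,0,-6.5,0],[0,-1.3,-0.2,4.7,0,-6.5,0],[0,-1.3,-0.2,4.7,0,-6.5,0]]]'
python3 - <<'E'
from h import *
x=np.load("pose.npy"); R,o=face(*x); s,T,p=pose(); print(p,s["q"])
T3=grasp_R(R,0); rows(T,p,T3,o+R@[0,0,.24])
E
```

```text
t: 0.9
tool_pos: [0.2774, -0.4436, 0.5063]
orientation: [-1.4, 0.823, -0.805]
force: [1.3, -0.1, -1.0]
opening: 0.0933
t: 1.7
tool_pos: [0.4166, -0.0834, 0.5231]
orientation: [-1.548, 0.089, -0.071]
force: [1.1, 1.6, -0.2]
opening: 0.0929
[ 0.41663382 -0.08344951  0.52305548] [-0.33333994 -0.23898525  1.30698204  0.01970399  2.09047873 -0.22198193]
6 x [-0.62  3.91  1.52] [-0.01 -0.64 -5.95]  total cm [ 2.2 23.3  9.1] deg [ -0.1  -3.8 -35.7]
```

```bash
python3 -m creep '[[[0,0,0,4.5,0,0,0],[0,0,0,4.5,0,-2,0],[0,-0.6,3.9,0,0,-0.5,-6],[0,-0.6,3.9,0,0,-0.5,-6],[0,-0.6,3.9,0,0,-0.5,-6],[0,-0.6,3.9,0,0,0,-6],[0,-0.6,3.9,0,0,0,-6],[0,-0.6,3.9,0,0,0,-6]]]'
python3 - <<'E'
from h import *
from plant import optics
c=optics.read_camera("wrist"); np.savez("w0.npz",**c); print(c["intrinsics"],c["R"],c["t"], "cam", -c["R"].T@c["t"])
x=np.load("pose.npy"); R,o=face(*x); s,T,p=pose(); print(p,s["q"],((p-o)@R*1000).round(1))
print("cam face",((-c["R"].T@c["t"]-o)@R*1000).round(), (c["R"]@R).round(2))
cv2.imwrite("pics/w0.png",cv2.cvtColor(c["frame"],cv2.COLOR_RGB2BGR))
E
```

```text
t: 2.5
tool_pos: [0.4802, 0.0243, 0.287]
orientation: [-1.509, -0.451, -0.492]
force: [0.7, 0.9, -0.8]
opening: 0.0927
[[297.31863964   0.         252.48747347]
 [  0.         297.31863964 193.24253333]
 [  0.           0.           1.        ]] [[ 0.82286025 -0.02516933  0.56768611]
 [-0.18839485 -0.95459931  0.23075429]
 [ 0.53610484 -0.29682768 -0.79024359]] [-0.5590174   0.0821059   0.14909276] cam [0.39553218 0.108563   0.41621972]
[0.47955636 0.02489454 0.27366468] [-0.10029067 -0.88829081  2.30180623  0.06503196  1.13451475 -0.08233445] [ 17.5  15.8 205.8]
cam face [ 28.  96. 373.] [[ 1.    0.01 -0.01]
 [ 0.01 -0.96  0.28]
 [-0.   -0.28 -0.96]]
```

View pics/w0.png

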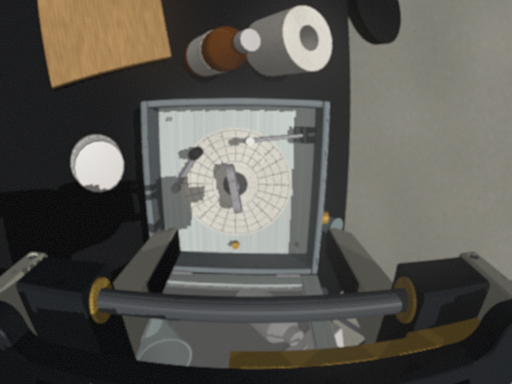

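```bash
cat >> h.py <<'E'
def fproj(c,X):
    p=np.atleast_2d(X)@c["R"].T+c["t"]; r=np.linalg.norm(p[:,:2],axis=1); k=np.arctan2(r,p[:,2])/np.maximum(r,1e-9)
    return p[:,:2]*k[:,None]*c["intrinsics"][0,0]+c["intrinsics"][:2,2]
def frect(c,R,o,h,half=0.12,s=1.6):
    n=int(half*2000*s); g=(np.arange(n)+.5)/(1000*s)-half
    fx=-g[:,None]+0*g[None]; fy=-g[None]+0*g[:,None]
    q=fproj(c,o+np.stack([fx,fy,0*fx+h],-1).reshape(-1,3)@R.T).reshape(n,n,2).astype(np.float32)
    return cv2.cvtColor(cv2.remap(c["frame"],q[...,0],q[...,1],cv2.INTER_CUBIC),cv2.COLOR_RGB2BGR)
E
python3 - <<'E'
from h import *
c=dict(np.load("w0.npz")); x=np.load("pose.npy"); R,o=face(*x)
A=frect(c,R,o,0);B=frect(c,R,o,.045)
for I,e in ((A,100),(B,108)):
    a,b=int(192-e*1.6),int(192+e*1.6); cv2.rectangle(I,(a,a),(b,b),(0,0,255),1)
cv2.circle(A,(192,192),int(73*1.6),(0,0,255),1)
cv2.imwrite("pics/r2.png",np.hstack([A,B]))
E
```

```text
(no output)
```

View pics/r2.png

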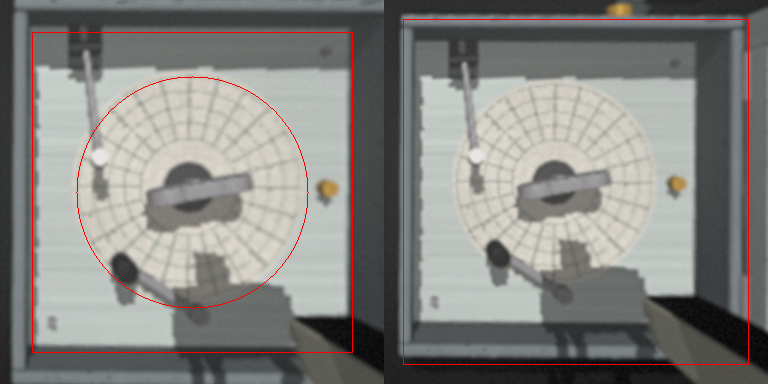

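```bash
python3 - <<'E'
from h import *
x=np.load("pose.npy"); x=x+[.0045,.0016,0]; np.save("pose.npy",x); R,o=face(*x); print(x)
c=dict(np.load("w0.npz")); A=frect(c,R,o,0,s=2); g=cv2.cvtColor(A,cv2.COLOR_BGR2GRAY)
# wing at z=38: grey steel vs light chart -> contour of mid-grey
B=frect(c,R,o,.038,.045,8); cv2.imwrite("pics/k.png",B)
# door angle from both depth maps
for n in ("side0","scene0"):
    P=pts(dict(np.load(n+".npz"))).reshape(-1,3); F=(P-o)@R*1000
    m=(abs(F[:,0])<106)&(F[:,2]>80)&(F[:,2]<275)&(F[:,1]<-90)&(F[:,1]>-240)
    q=np.arctan2(F[m,2]-45,F[m,1]+108); h,e=np.histogram(q,np.arange(1.4,2.4,.05)); print(n,m.sum(),h)
s,T,p=pose(); rows(T,p,grasp_R(R,np.radians(9)),o+R@[0,0,.080]); print(s["q"])
E
```

```text
[ 0.58706133  0.00659955 -0.0393    ]
side0 2792 [   0    2   17  102 1734  841   79   15    2    0    0    0    0    0
    0    0    0    0    0]
scene0 2120 [   0    0    0    0  636 1311  151   17    2    2    1    0    0    0
    0    0    0    0    0]
3 x [-0.45  4.28 -0.51] [-0.49 -2.92 -0.24]  total cm [-1.2 12.8 -1.7] deg [-1.5 -8.8 -0.7]
[-0.10029067 -0.88829081  2.30180623  0.06503196  1.13451475 -0.08233445]
```

View pics/k.png

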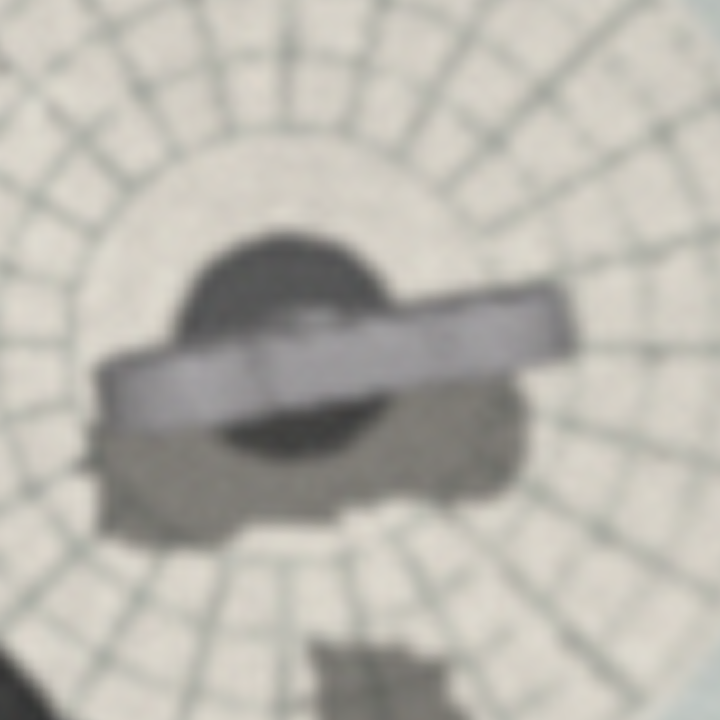

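```bash
python3 -m creep '[[[0.6,-0.4,4.3,-0.3,-0.5,-2.9,-0.2],[0.6,-0.4,4.3,-0.3,-0.5,-2.9,-0.2],[0.6,-0.4,3,-0.3,-0.5,-2.9,-0.2],[0.6,0,0,0,0,0,0],[0.6,0,0,0,0,0,0],[0.6,0,0,0,0,0,0],[0.6,0,0,0,0,0,0],[0.6,0,0,0,0,0,0]]]' 10
python3 - <<'E'
from h import *
from plant import optics
c=optics.read_camera("wrist"); np.savez("w1.npz",**c)
x=np.load("pose.npy"); R,o=face(*x); s,T,p=pose(); F=R.T@T
print(p,s["q"],((p-o)@R*1000).round(1),"th",np.degrees(np.arctan2(F[1,0],F[0,0])), "axis",F[:,1].round(3),s["opening"])
I=cv2.resize(cv2.cvtColor(c["frame"],cv2.COLOR_RGB2BGR),(600,450))
B=frect(c,R,o,.038,.045,3.5)
I2=np.zeros((450,0,3),np.uint8); Z=np.zeros((450,200,3),np.uint8)
out=np.zeros((450,800,3),np.uint8); out[:,:485]=I[:,57:542]; out[:315,485:800]=B; cv2.imwrite("pics/w1.png",out)
E
```

```text
t: 3.35
tool_pos: [0.5288, 0.0163, 0.1725]
orientation: [-1.576, -0.565, -0.382]
force: [0.1, -0.3, -0.1]
opening: 0.0383
[0.5290463  0.01623756 0.17287705] [-0.08374484 -0.64156902  2.35391047  0.03423935  0.82723911 -0.21857932] [-3.1  7.4 97.3] th 9.097563688409227 axis [-0.008  0.    -1.   ] 0.0374679111338791
```

View pics/w1.png

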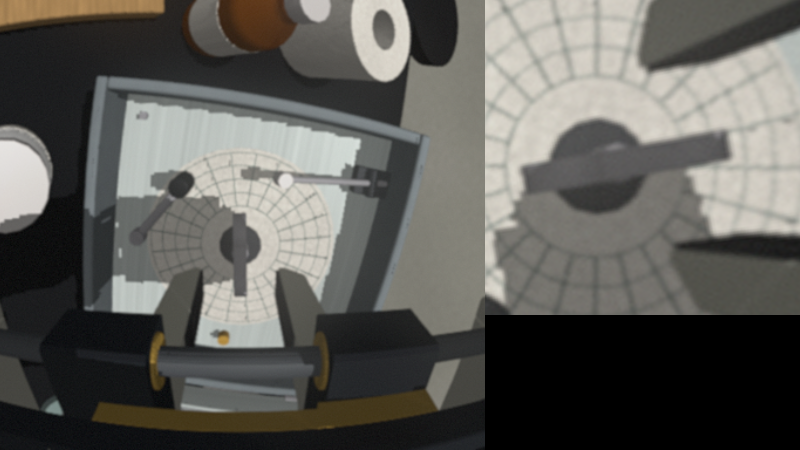

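```bash
python3 - <<'E'
from h import *
x=np.load("pose.npy"); R,o=face(*x)
L=[]
for n,k in (("w0",(0,2.8,38)),("w1",(-1.3,4.5,38))):
    c=dict(np.load(n+".npz")); C=(-c["R"].T@c["t"]-o)@R*1000; d=np.array(k)-C; d/=np.linalg.norm(d); L.append((C,d)); print(C.round(),d.round(3))
A=np.zeros((3,3));b=np.zeros(3)
for C,d in L: M=np.eye(3)-np.outer(d,d); A+=M;b+=M@C
print(np.linalg.solve(A,b).round(1))
# depth at the wing from wrist cams
for n in ("w0","w1"):
    c=dict(np.load(n+".npz")); u,v=fproj(c,o+R@[0,.004,.038])[0]; K=c["intrinsics"]
    for (a,e) in ((0,0),(0,2),(2,0),(-2,0),(0,-2)):
        U,V=int(round(u+a)),int(round(v+e)); z=c["depth"][V,U]; r=np.hypot(U-K[0,2],V-K[1,2]); t=r/K[0,0]
        X=np.array([(U-K[0,2])/r*np.tan(t)*z,(V-K[1,2])/r*np.tan(t)*z,z]); print(n,U,V,z.round(4),((c["R"].T@(X-c["t"])-o)@R*1000).round(1))
E
```

```text
[ 24.  94. 375.] [-0.069 -0.261 -0.963]
[-14.  91. 252.] [ 0.055 -0.375 -0.926]
[-0.7 -0.2 26.7]
w0 233 188 0.3517 [-0.7  3.3 35.5]
w0 233 190 0.3507 [-0.6  1.2 37.1]
w0 235 188 0.3514 [ 1.7  3.4 35.8]
w0 231 188 0.3527 [-3.1  3.  34.7]
w0 233 186 0.3508 [-0.6  5.8 35.8]
w1 255 220 0.2321 [ 0.5  3.1 36.2]
w1 255 222 0.2326 [ 0.7  1.4 36.1]
w1 257 220 0.2329 [ 2.1  3.  35.4]
w1 253 220 0.2338 [-1.   2.2 34.6]
w1 255 218 0.2323 [ 0.2  4.5 35.5]
```

```bash
python3 - <<'E'
from h import *
x=np.load("pose.npy"); R,o=face(*x); o=o+R@[-.0007,.0032,0]; x=[o[0]+.0,o[1],x[2]]; np.save("pose.npy",x); R,o=face(*x)
s,T,p=pose(); rows(T,p,grasp_R(R,np.radians(9)),o+R@[0,0,.021],n=4)
E
```

```text
4 x [ 0.06  1.9  -0.11] [-0.02  0.02 -0.11]  total cm [ 0.3  7.6 -0.5] deg [-0.1  0.1 -0.5]
```

```bash
python3 -m creep '[[[0.6,0.05,1.9,-0.15,0,0,-0.1],[0.6,0.05,1.9,-0.15,0,0,-0.1],[0.6,0.05,1.9,-0.1,0,0,-0.1],[0.6,0.05,1.9,-0.05,0,0,-0.1],[0.6,0,0,0,0,0,0],[1,0,0,0,0,0,0],[1,0,0,0,0,0,0],[1,0,0,0,0,0,0]]]' 8
cat > st.py <<'E'
from h import *
x=np.load("pose.npy"); R,o=face(*x); s,T,p=pose(); F=R.T@T
print("t",s["t"],"face mm",((p-o)@R*1000).round(1),"th",np.degrees(np.arctan2(F[1,0],F[0,0])).round(1),"axis",F[:,1].round(3),"open",round(s["opening"]*1000,1),"q",s["q"].round(2))
print("F face",(R.T@s["force"]).round(1),"F tool",(T.T@s["force"]).round(1),"M tool",(T.T@s["wrist_torque"]).round(2))
E
python3 st.py
```

```text
t: 4.2
tool_pos: [0.574, 0.0091, 0.1151]
orientation: [-1.577, -0.57, -0.388]
force: [-12.7, -7.1, -0.7]
opening: 0.0187
t 4.2 face mm [ 1.2 -1.2 23.7] th 9.1 axis [-0.002 -0.001 -1.   ] open 18.7 q [-0.09 -0.39  2.3   0.05  0.62 -0.24]
F face [-10.6  -7.6   6.5] F tool [-11.7  -6.5  -5.9] M tool [-1.01 -0.05  2.46]
```

```bash
python3 -m creep '[[[1,0,0,0,0,0,0],[1,0,0,0,0,0,0],[1,0,0,0,0,0,0],[1,0,0,0,0,0,0],[1,0,0,0,0,0,0],[1,0,0,0,0,0,0],[1,0,0,0,0,0,0],[1,0,0,0,0,0,0]]]' 8; python3 st.py
```

```text
t: 5.0
tool_pos: [0.569, 0.0088, 0.1164]
orientation: [-1.578, -0.567, -0.386]
force: [5.5, -0.5, -9.3]
opening: 0.0115
t 5.0 face mm [-2.1 -1.7 27.6] th 9.1 axis [-0.005 -0.002 -1.   ] open 11.5 q [-0.09 -0.4   2.31  0.05  0.63 -0.24]
F face [ -0.8  -0.3 -10.8] F tool [-0.8 10.8 -0.2] M tool [-0.12 -0.05  0.21]
```

```bash
python3 -m creep '[[[1,0,0,0,0,0,0],[1,0,0,0,0,0,0],[1,0,0,0,0,0,0],[1,0,0,0,0,0,0],[1,0,0,0,0,0,0],[1,0,0,0,0,0,0],[1,0,0,0,0,0,0],[1,0,0,0,0,0,0]]]' 40; python3 st.py
```

```text
t: 5.8
tool_pos: [0.5687, 0.0089, 0.1165]
orientation: [-1.577, -0.572, -0.394]
force: [22.4, -1.4, -21.3]
opening: 0.0103
t 5.8 face mm [-2.3 -1.7 27.9] th 8.9 axis [ 0.004 -0.002 -1.   ] open 10.3 q [-0.09 -0.41  2.32  0.05  0.62 -0.24]
F face [  6.2  -0.5 -30.3] F tool [ 5.9 30.3 -1.4] M tool [-0.17 -0.07 -0.82]
```

```bash
python3 -m creep '[[[1,0,0.1,0,0,6,0],[1,0,0.1,0,0,6,0],[1,0,0.1,0,0,6,0],[1,0,0.1,0,0,6,0],[1,0,0,0,0,6,0],[1,0,0,0,0,6,0],[1,0,0,0,0,6,0],[1,0,0,0,0,6,0]]]' 50; python3 st.py
```

```text
t: 6.6
tool_pos: [0.57, 0.0084, 0.1174]
orientation: [-1.242, 0.094, -1.006]
force: [24.2, -1.9, -22.8]
opening: 0.0099
t 6.6 face mm [-0.7 -2.1 27.9] th -40.6 axis [ 0.01  -0.004 -1.   ] open 9.9 q [-0.09 -0.41  2.32  0.05  0.62  0.63]
F face [  6.8  -0.9 -32.6] F tool [ 5.5 32.7  3.6] M tool [ 0.55 -0.32 -0.88]
```

```bash
python3 -m creep '[[[1,0,0.1,0,0,8,0],[1,0,0.1,0,0,8,0],[1,0,0.1,0,0,8,0],[1,0,0.1,0,0,8,0],[1,0,0,0,0,8,0],[1,0,0,0,0,8,0],[1,0,0,0,0,8,0],[1,0,0,0,0,4,0]]]' 50; python3 st.py
```

```text
t: 7.4
tool_pos: [0.5705, 0.0063, 0.1178]
orientation: [-0.568, 0.925, -1.584]
force: [22.7, -0.8, -22.3]
opening: 0.0102
t 7.4 face mm [-0.  -4.2 27.8] th -103.0 axis [ 0.014 -0.008 -1.   ] open 10.2 q [-0.09 -0.41  2.32  0.04  0.61  1.72]
F face [  5.8   0.1 -31.3] F tool [-1.5 31.4  5.2] M tool [ 0.72 -0.35  0.07]
```

```bash
python3 -m creep '[[[0.6,0,0,0,0,0,0],[0.6,0,0,0,0,0,0],[0.6,0,0,0,0,0,0],[0.6,0,-1.6,0,0,0,0],[0.6,0,-1.8,0,0,0,0],[0.6,0,0,0,0,-8.5,0],[0.6,0,0,0,0,-8.5,0],[0.6,0,0,0,0,-8.5,0]]]' 10; python3 st.py
python3 -m creep '[[[0.6,0,0,0,0,-8.5,0],[0.6,0,0,0,0,-8.5,0],[0.6,0,0,0,0,-8.5,0],[0.6,0,0,0,0,-8.5,0],[0.6,0,0,0,0,-8.5,0],[0.6,0,0,0,0,-8.5,0],[0.6,0,0,0,0,-8.5,0],[0.6,0,0,0,0,-8.5,0]]]' >/dev/null
python3 -m creep '[[[0.6,0,0,0,0,-8.5,0],[0.6,0,0,0,0,-8.5,0],[0.6,0,0,0,0,-8.5,0],[0.6,0,0,0,0,-8.5,0],[0.6,0,0,0,0,-8.5,0],[0.6,0,0,0,0,-8.5,0],[0.6,0,0,0,0,-8.5,0],[0.6,0,0,0,0,-8.5,0]]]' > /dev/null; python3 st.py
python3 - <<'E'
from h import *
R,o=face(*np.load("pose.npy")); s,T,p=pose(); rows(T,p,grasp_R(R,np.radians(77)),o+R@[-.0005,-.004,.056])
E
```

```text
t: 8.2
tool_pos: [0.5529, 0.0078, 0.156]
orientation: [-0.876, 0.567, -1.376]
force: [-0.0, -0.0, 0.4]
opening: 0.037
t 8.2 face mm [ 7.4 -3.3 69.2] th -76.8 axis [ 0.027 -0.008 -1.   ] open 37.0 q [-0.1  -0.56  2.35  0.04  0.71  1.26]
F face [ 0.2 -0.   0.3] F tool [ 0.1 -0.3  0.2] M tool [-0.22  0.01  0.08]
t 9.8 face mm [23.1 -1.9 81. ] th 60.8 axis [ 0.052 -0.006 -0.999] open 37.2 q [-0.09 -0.58  2.34  0.04  0.72 -1.13]
F face [-0.2 -0.4  0. ] F tool [-0.4 -0.1 -0. ] M tool [ 0.14 -0.01  0.05]
2 x [-0.61  1.2   1.07] [ 1.47 -8.12  0.37]  total cm [-1.4  2.4  2.1] deg [  2.9 -16.2   0.7]
```

```bash
python3 -m creep '[[[0.6,-0.6,1.2,1.1,1.4,-8.1,0.3],[0.6,-0.6,1.2,1.1,1.4,-8.1,0.3],[0.6,0,0,0,0,0,0],[0.6,0,0,0,0,0,0],[0.6,0,0,0,0,0,0],[0.6,0,0,0,0,0,0],[0.6,0,0,0,0,0,0],[0.6,0,0,0,0,0,0]]]' 10 >/dev/null; python3 st.py
python3 - <<'E'
from h import *
R,o=face(*np.load("pose.npy")); s,T,p=pose(); rows(T,p,grasp_R(R,np.radians(77)),o+R@[-.001,-.004,.024],n=3)
E
```

```text
t 10.6 face mm [ 6.7 -3.  60.7] th 77.3 axis [ 0.016  0.002 -1.   ] open 37.2 q [-0.1  -0.52  2.33  0.06  0.7  -1.45]
F face [ 0.4 -0.6 -0. ] F tool [-0.5  0.  -0.5] M tool [0.15 0.03 0.01]
3 x [-0.09  1.22  0.25] [0.28 0.11 0.09]  total cm [-0.3  3.7  0.8] deg [0.9 0.3 0.3]
```

```bash
python3 -m creep '[[[0.6,-0.1,1.3,0.3,0.3,0,0.1],[0.6,-0.1,1.3,0.3,0.3,0,0.1],[0.6,-0.1,1.2,0.25,0.3,0,0.1],[0.6,0,0.1,0.05,0,0,0],[1,0,0.05,0.05,0,0,0],[1,0,0,0,0,0,0],[1,0,0,0,0,0,0],[1,0,0,0,0,0,0]]]' 10 >/dev/null; python3 st.py; python3 -m creep '[[[1,0,0,0,0,0,0],[1,0,0,0,0,0,0],[1,0,0,0,0,0,0],[1,0,0.1,0,0,4,0],[1,0,0.1,0,0,8,0],[1,0,0.1,0,0,8,0],[1,0,0.1,0,0,8,0],[1,0,0.1,0,0,8,0]]]' 50 >/dev/null; python3 st.py
```

```text
t 11.4 face mm [ 0.2 -4.2 22.3] th 77.2 axis [ 0.004 -0.001 -1.   ] open 11.4 q [-0.1  -0.39  2.31  0.06  0.61 -1.45]
F face [-0.4 -4.6 -3.5] F tool [-4.6  3.5 -0.6] M tool [-0.07  0.06  0.88]
t 12.2 face mm [-0.2 -5.3 21.9] th 40.4 axis [-0.002 -0.004 -1.   ] open 10.7 q [-0.1  -0.38  2.3   0.06  0.61 -0.8 ]
F face [-10.8  -2.9  32.8] F tool [-10.2 -32.7   4.7] M tool [ 0.9  -0.42  2.06]
```

```bash
python3 -m creep '[[[1,0,-0.1,0,0,7,0],[1,0,-0.1,0,0,7,0],[1,0,0,0,0,7,0],[1,0,0,0,0,7,0],[1,0,0,0,0,5,0],[1,0,0,0,0,5,0],[1,0,0,0,0,5,0],[1,0,0,0,0,5,0]]]' 50 >/dev/null; python3 st.py;  python3 -m creep '[[[1,0,0,0,0,3,0],[1,0,0,0,0,3,0],[1,0,0,0,0,3,0],[1,0,0,0,0,3,0],[1,0,0,0,0,3,0],[1,0,0,0,0,3,0],[1,0,0,0,0,3,0],[1,0,0,0,0,3,0]]]' 50 >/dev/null; python3 st.py
```

```text
t 13.0 face mm [-2.  -5.5 22.7] th -9.6 axis [-0.001 -0.004 -1.   ] open 10.5 q [-0.1  -0.39  2.31  0.05  0.61  0.07]
F face [ 1.2 -0.6 -5.7] F tool [ 1.3  5.7 -0.4] M tool [-0.11 -0.33  0.21]
t 13.8 face mm [-2.2 -5.2 22.8] th -34.1 axis [ 0.001 -0.006 -1.   ] open 13.2 q [-0.1  -0.39  2.31  0.05  0.61  0.51]
F face [ 1.1 -1.8 -7.3] F tool [ 1.9  7.3 -0.8] M tool [-0.1  -1.82 -0.02]
```

```bash
python3 -m creep '[[[0.6,0,0,0,0,0,0],[0.6,0,0,0,0,0,0],[0.6,0,0,0,0,0,0],[0.6,0,-1.5,0,0,0,0],[0.6,0,-1.5,0,0,0,0],[0.6,0,-1.5,0,0,0,0],[1,0,0,0,0,4,0],[1,0,0,0,0,8,0]]]' 10 >/dev/null; python3 st.py
python3 - <<'E'
from h import *
x=np.load("pose.npy");R,o=face(*x); o=o+R@[-.0015,-.0045,0]; np.save("pose.npy",[o[0],o[1],x[2]]); print(o); R,o=face(*np.load("pose.npy"))
from plant import optics
c=optics.read_camera("wrist"); np.savez("w2.npz",**c)
I=cv2.cvtColor(c["frame"],cv2.COLOR_RGB2BGR)
B=frect(c,R,o,.038,.11,2.2)
out=np.zeros((484,800,3),np.uint8); out[:,:484]=B; out[:384,484:]=I[:,100:416]; cv2.imwrite("pics/w2.png",out)
s,T,p=pose(); rows(T,p,grasp_R(R,np.radians(-90)),o+R@[-.020,.037,.070])
E
python3 st.py
```

```text
t 14.6 face mm [-0.8 -4.7 70.8] th -46.1 axis [ 0.003 -0.005 -1.   ] open 25.5 q [-0.1  -0.56  2.35  0.05  0.74  0.72]
F face [-0.   0.8  0.3] F tool [-0.6 -0.3  0.5] M tool [-0.25 -0.02  0.19]
[0.58520951 0.00537136 0.09413964]
6 x [-0.72  0.   -0.05] [-0.02  7.21  0.06]  total cm [-4.1 -0.   1.1] deg [-0.1 43.3  0.3]
t 14.65 face mm [ 0.6 -0.2 70.2] th -46.7 axis [ 0.004 -0.005 -1.   ] open 21.9 q [-0.1  -0.56  2.35  0.05  0.74  0.73]
F face [ 0.4 -0.2  0.4] F tool [ 0.5 -0.4  0.2] M tool [-0.15 -0.    0.1 ]
```

View pics/w2.png

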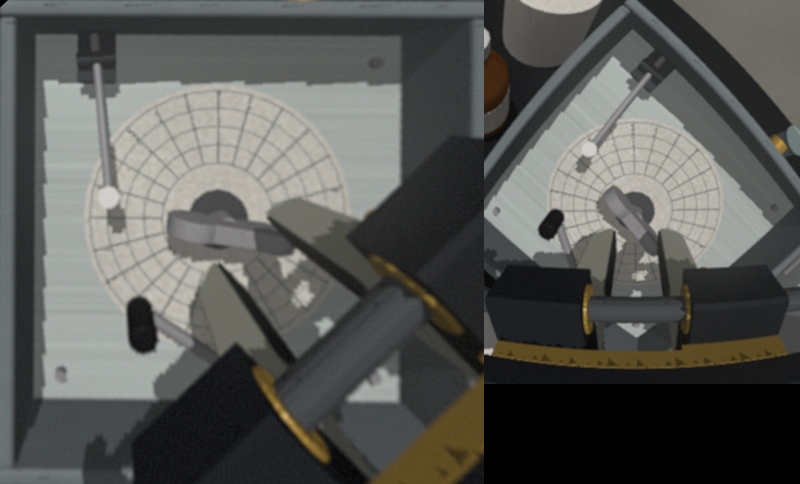

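```bash
python3 -m creep '[[[1,-0.75,0,-0.05,0,7.2,0],[1,-0.75,0,-0.05,0,7.2,0],[1,-0.75,0,-0.05,0,7.2,0],[1,-0.75,0,-0.05,0,7.2,0],[1,-0.75,0,-0.05,0,7.2,0],[1,-0.75,0,-0.05,0,7.2,0],[1,0,0,0,0,0,0],[1,0,0,0,0,0,0]]]' 10 >/dev/null; python3 st.py
python3 - <<'E'
from h import *
R,o=face(*np.load("pose.npy")); s,T,p=pose(); rows(T,p,grasp_R(R,np.radians(-90)),o+R@[-.020,.038,.027],n=4)
E
```

```text
t 15.45 face mm [-20.1  39.3  70.7] th -90.1 axis [ 0.006 -0.005 -1.   ] open 0.7 q [ 0.02 -0.59  2.39 -0.06  0.73  1.66]
F face [-0.3 -0.3  0.2] F tool [ 0.3 -0.2 -0.3] M tool [-0.26  0.02  0.02]
4 x [ 0.03  1.09 -0.  ] [-0.09 -0.02  0.07]  total cm [ 0.1  4.4 -0. ] deg [-0.4 -0.1  0.3]
```

```bash
python3 -m creep '[[[1,0.03,1.1,0,0,0,0],[1,0.03,1.1,0,0,0,0],[1,0,1.1,0,0,0,0],[1,0,1.1,0,0,0,0],[1,0,0.1,0,0,0,0],[1,0,0,-0.5,0,0,0],[1,0,0,-0.6,0,0,0],[1,-0.1,0,-0.6,0,0,0]]]' 10 >/dev/null; python3 st.py
python3 -m creep '[[[1,-0.1,0,-0.5,0,0,0],[1,-0.1,0,-0.5,0,0,0],[1,-0.1,0,-0.5,0,0,0],[1,-0.1,0,-0.4,0,0,0],[1,0,0,0,0,0,0],[1,0,0,0,0,0,0],[1,0,0,0,0,0,0],[1,0,0,0,0,0,0]]]' 10 >/dev/null; python3 st.py
```

```text
t 16.25 face mm [-33.9  36.7  25.6] th -88.4 axis [ 0.011 -0.006 -1.   ] open 0.6 q [ 0.01 -0.46  2.39 -0.06  0.59  1.63]
F face [ 2.6  1.  -0.1] F tool [-0.9  0.2  2.6] M tool [0.18 0.05 0.3 ]
t 17.05 face mm [-53.9  41.1  26.6] th -88.3 axis [ 0.015 -0.005 -1.   ] open 0.8 q [ 0.02 -0.51  2.45 -0.08  0.58  1.66]
F face [ 1.1  0.3 -1.4] F tool [-0.3  1.4  1.1] M tool [-0.19 -0.03  0.08]
```

```bash
python3 -m creep '[[[1,-0.05,0,-0.4,0,0,0],[1,-0.05,0,-0.4,0,0,0],[1,0,0,-0.3,0,0,0],[1,0,0,-0.3,0,0,0],[1,0,0,-0.2,0,0,0],[1,0,0,-0.2,0,0,0],[1,0,0,-0.2,0,0,0],[1,0,0,-0.2,0,0,0]]]' 10 >/dev/null; python3 st.py
```

```text
t 17.85 face mm [-62.2  41.6  29.5] th -88.4 axis [ 0.04  -0.004 -0.999] open 0.5 q [ 0.03 -0.56  2.5  -0.09  0.56  1.67]
F face [ 5.2  0.4 -3.1] F tool [-0.2  3.3  5.1] M tool [0.54 0.06 0.  ]
```

```bash
python3 -m creep '[[[1,0,0,1,0,0,0],[1,0,0,1,0,0,-0.5],[1,0,0,1,0,0,-0.5],[1,0,-1.5,0.3,0,0,0],[1,0,-2,0,0,0,0],[1,0,-2,0,0,0,0],[1,1,-1,0,0,0,0],[1,1,-1,0,0,0,0]]]' 10 >/dev/null; python3 st.py
python3 - <<'E'
from h import *
from plant import optics,readout
R,o=face(*np.load("pose.npy"))
c=optics.read_camera("wrist"); np.savez("w3.npz",**c); S=optics.read_camera("side"); np.savez("side1.npz",**S)
print(readout.read_state()["q"])
out=np.hstack([frect(c,R,o,.037,.11,1.8),frect(c,R,o,.0,.11,1.8)]); cv2.imwrite("pics/w3.png",out)
E
```

```text
t 18.65 face mm [-30.6  24.6 107.4] th -88.3 axis [ 0.031 -0.027 -0.999] open 0.4 q [ 0.   -0.79  2.47 -0.07  0.83  1.62]
F face [ 0.1 -0.2 -0. ] F tool [0.2 0.  0.1] M tool [-0.31  0.05  0.05]
[ 1.88640712e-04 -7.95685662e-01  2.46680247e+00 -6.95617326e-02
  8.27807709e-01  1.62110608e+00]
```

View pics/w3.png

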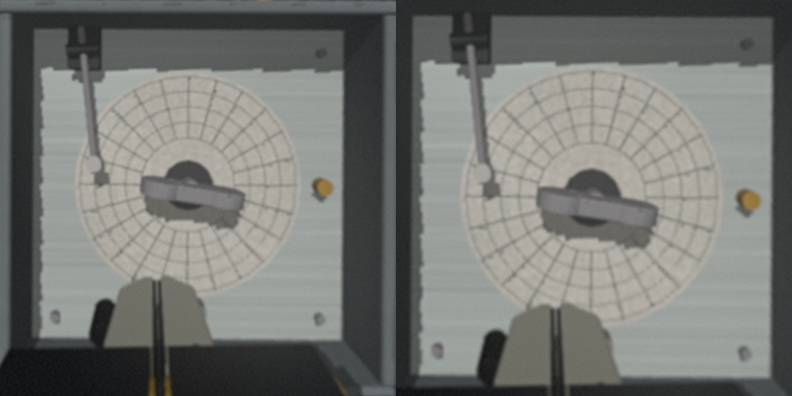

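```bash
python3 - <<'E'
from h import *
R,o=face(*np.load("pose.npy"))
def wp(c):
    d=c["depth"];K=c["intrinsics"];v,u=np.mgrid[:d.shape[0],:d.shape[1]]; a=u-K[0,2];b=v-K[1,2];r=np.hypot(a,b)+1e-9;k=np.tan(np.minimum(r/K[0,0],1.4))/r
    return ((np.stack([a*k*d,b*k*d,d],-1)-c["t"])@c["R"]-o)@R*1000
for n in ("w0","w2","w3"):
    F=wp(dict(np.load(n+".npz"))).reshape(-1,3)
    f=F[(abs(F[:,0]+40)<8)&(abs(F[:,1]+50)<20)] ; 
    fl=np.median(F[(abs(F[:,0]-50)<8)&(abs(F[:,1])<20),2])
    m=(abs(F[:,0]-15)<12)&(abs(F[:,1]-60)<12)&(F[:,2]>fl+6)&(F[:,2]<60)
    k=(F[:,0]<-30)&(F[:,0]>-97)&(F[:,1]>30)&(F[:,1]<75)&(F[:,2]>fl+30)&(F[:,2]<fl+42)
    print(n,"chart z",fl.round(1),"pen pts",m.sum(),(np.percentile(F[m,2],[50,90])-fl).round(1) if m.any() else "", "knob top",k.sum(),np.median(F[k],0).round(1))
E
```

```text
w0 chart z 0.9 pen pts 85 [35.8 37.2] knob top 108 [-45.3  45.6  36.2]
w2 chart z 165.6 pen pts 0  knob top 0 [nan nan nan]
w3 chart z 0.8 pen pts 153 [18.5 19.8] knob top 160 [-74.8  55.1  36.1]
  return _methods._mean(a, axis=axis, dtype=dtype,
  ret = um.true_divide(
```

```bash
python3 - <<'E'
from h import *
R,o=face(*np.load("pose.npy")); s,T,p=pose()
def tg(t): 
    y=R@[-np.sin(t),0,-np.cos(t)]; x=R@[0,-1.,0]; return np.stack([x,y,np.cross(x,y)],1)
G=tg(np.radians(15)); a=o+R@[-.035,.041,.06]; b=o+R@[-.040,.041,.028]; rows(T,p,G,a,n=3); rows(G,a,G,b,n=2); rows(G,b,G,b+R@[-.02,0,0],n=4)
E
```

```text
3 x [-0.61  1.61 -0.09] [-5.65  0.46  0.6 ]  total cm [-1.9  4.7 -0.7] deg [-16.9   1.4   1.8]
2 x [-0.    1.61  0.17] [0. 0. 0.]  total cm [-0.   3.2  0.3] deg [0. 0. 0.]
4 x [-0.    0.13 -0.48] [0. 0. 0.]  total cm [-0.   0.5 -1.9] deg [0. 0. 0.]
```

```bash
python3 -m creep '[[[1,-0.6,1.6,-0.1,-5.6,0.5,0.6],[1,-0.6,1.6,-0.1,-5.6,0.5,0.6],[1,-0.6,1.6,-0.1,-5.6,0.5,0.6],[1,0,0,0,0,0,0],[1,0,1.6,0.15,0,0,0],[1,0,1.6,0.15,0,0,0],[1,0,0.1,-0.4,0,0,0],[1,0,0.1,-0.5,0,0,0]]]' 10 >/dev/null; python3 st.py
```

```text
t 19.55 face mm [-51.6  41.7  23.4] th -90.2 axis [-0.263 -0.005 -0.965] open 0.6 q [ 0.01 -0.25  2.17 -0.03  0.88  1.64]
F face [0.4 0.1 0.3] F tool [-0.1 -0.4  0.3] M tool [-0.15 -0.02 -0.  ]
```

```bash
python3 -m creep '[[[1,0,-0.05,-0.4,0,0,0],[1,0,0,-0.3,0,0,0],[1,0,0,-0.3,0,0,0],[1,0,0,-0.3,0,0,0],[1,0,0,-0.3,0,0,0],[1,0,0,-0.3,0,0,0],[1,0,0,-0.3,0,0,0],[1,0,0,-0.3,0,0,0]]]' 10 >/dev/null; python3 st.py
```

```text
t 20.35 face mm [-62.4  41.2  35.7] th -90.2 axis [-0.234 -0.007 -0.972] open 0.6 q [ 0.02 -0.34  2.24 -0.04  0.87  1.65]
F face [ 4.3 -2.8 -4.3] F tool [2.7 3.2 5.2] M tool [ 0.9   0.06 -0.19]
```

```bash
python3 -m creep '[[[1,0,0.1,-0.4,0,0,0],[1,0,0.1,-0.4,0,0,0],[1,0,0.1,-0.4,0,0,0],[1,0,0.1,-0.4,0,0,0],[1,0,0,1,0,0,0],[1,0,0,1,0,0,0],[1,0,-1,1,0,0,0],[1,0,-2,0.5,0,0,0]]]' 10 | tail -2;  python3 st.py;  python3 - <<'E'
from h import *
from plant import optics
R,o=face(*np.load("pose.npy"))
c=optics.read_camera("wrist"); np.savez("w4.npz",**c)
def wp(c):
    d=c["depth"];K=c["intrinsics"];v,u=np.mgrid[:d.shape[0],:d.shape[1]]; a=u-K[0,2];b=v-K[1,2];r=np.hypot(a,b)+1e-9;k=np.tan(np.minimum(r/K[0,0],1.4))/r
    return ((np.stack([a*k*d,b*k*d,d],-1)-c["t"])@c["R"]-o)@R*1000
F=wp(c).reshape(-1,3); fl=np.median(F[(abs(F[:,0]-50)<8)&(abs(F[:,1])<20),2])
m=(abs(F[:,0]-15)<12)&(abs(F[:,1]-60)<12)&(F[:,2]>fl+6)&(F[:,2]<60)
k=(F[:,0]<-30)&(F[:,0]>-97)&(F[:,1]>30)&(F[:,1]<75)&(F[:,2]>fl+30)&(F[:,2]<fl+42)
print(fl,m.sum(),np.percentile(F[m,2],[50,90])-fl,k.sum(),np.median(F[k],0))
E
```

```text
force: [-0.7, 0.7, 0.4]
opening: 0.0002
t 21.15 face mm [-22.   40.   61.1] th -90.3 axis [-0.208 -0.008 -0.978] open 0.2 q [ 0.01 -0.36  2.18 -0.03  0.93  1.65]
F face [-0.4  0.6  0.7] F tool [-0.6 -0.6 -0.5] M tool [-0.14 -0.01  0.01]
0.7756435367176311 299 [18.51260678 19.8133138 ] 0 [nan nan nan]
  return _methods._mean(a, axis=axis, dtype=dtype,
  ret = um.true_divide(
```

```bash
cat >> h.py <<'E'
def down(yaw):
    x=np.array([np.sin(yaw),-np.cos(yaw),0]); y=np.array([0,0,-1.]); return np.stack([x,y,np.cross(x,y)],1)
def tcp_for(o,R,q,r=.205,fx=0.0,hy=.0175,hx=.0075):
    """TCP so that the left corner of the downward tip lies on the door's outer side at r"""
    c=np.array([fx,-.108+r*np.cos(q)-.010*np.sin(q),.045+r*np.sin(q)+.010*np.cos(q)])
    w=o+R@c; yaw=np.arctan2(R[1,0],R[0,0]); 
    return w+np.array([0,0,.011])+hy*np.array([np.sin(yaw),-np.cos(yaw),0])
E
python3 - <<'E'
from h import *
x=np.load("pose.npy");R,o=face(*x); s,T,p=pose(); G=down(x[2])
A=np.array([.47,.03,.46]); B=tcp_for(o,R,1.7,r=.19)+G@[.03,0,0]; print(p,B); B1=B.copy();B1[2]=.46
rows(T,p,T,p+[-.0,0,.08],n=2); rows(T,p+[0,0,.08],G,A); rows(G,A,G,B1); rows(G,B1,G,B)
C=p
for q in (1.65,1.4,1.2,1,.8,.6,.4,.2,0):
    print(q,tcp_for(o,R,q).round(3))
E
```

```text
[0.5355618  0.0476249  0.13719601] [ 0.4447082  -0.17914794  0.29614802]
2 x [ 0.02 -3.67  1.58] [0. 0. 0.]  total cm [ 0.  -7.3  3.2] deg [0. 0. 0.]
6 x [ 0.35 -4.21 -0.1 ] [-3.89 -0.09  0.06]  total cm [  2.2 -24.8   3.7] deg [-23.3  -0.5   0.3]
5 x [ 4.2   0.   -0.34] [0. 0. 0.]  total cm [21.   0.  -1.7] deg [0. 0. 0.]
4 x [0.  4.1 0. ] [0. 0. 0.]  total cm [ 0.  16.4  0. ] deg [0. 0. 0.]
1.65 [ 0.437 -0.141  0.31 ]
1.4 [ 0.439 -0.089  0.31 ]
1.2 [ 0.445 -0.05   0.302]
1 [ 0.457 -0.013  0.289]
0.8 [0.472 0.02  0.269]
0.6 [0.49  0.047 0.244]
0.4 [0.511 0.068 0.216]
0.2 [0.533 0.081 0.184]
0 [0.557 0.086 0.151]
```

```bash
python3 -m creep '[[[1,0,-3.7,1.6,0,0,0],[1,0,-3.7,1.6,0,0,0],[1,0.3,-4.2,-0.1,-3.9,0,0],[1,0.3,-4.2,-0.1,-3.9,0,0],[1,0.3,-4.2,-0.1,-3.9,0,0],[1,0.3,-4.2,-0.1,-3.9,0,0],[1,0.3,-4.2,-0.1,-3.9,0,0],[1,0.3,-4.2,-0.1,-3.9,0,0]]]' 10 >/dev/null; python3 - <<'E'
from h import *
x=np.load("pose.npy");R,o=face(*x); s,T,p=pose(); G=down(x[2]); B=tcp_for(o,R,1.7,r=.19)+G@[.03,0,0]; B1=B.copy();B1[2]=.46
print(s["t"],p,s["q"].round(2)); rows(T,p,G,B1,n=5)
E
```

```text
22.0 [0.46699053 0.03435155 0.46988516] [-0.03 -0.17  1.35 -0.    1.99  1.58]
5 x [ 4.29  0.21 -0.25] [ 0.27 -0.09  0.04]  total cm [21.4  1.1 -1.2] deg [ 1.4 -0.4  0.2]
```

```bash
python3 -m creep '[[[1,4.3,0.1,-0.3,0.3,0,0],[1,4.3,0.1,-0.3,0.3,0,0],[1,4.3,0.1,-0.3,0.3,0,0],[1,4.3,0.1,-0.3,0.3,0,0],[1,4.3,0.1,-0.3,0.3,0,0],[1,0,0,0,0,0,0],[1,0,0,0,0,0,0],[1,0,0,0,0,0,0]]]' 10 >/dev/null; python3 - <<'E'
from h import *
from plant import optics
x=np.load("pose.npy");R,o=face(*x); s,T,p=pose(); G=down(x[2]); B=tcp_for(o,R,1.7,r=.19)+G@[.03,0,0]
print(s["t"],p,s["q"].round(2)); rows(T,p,G,B,n=4)
c=optics.read_camera("scene"); np.savez("scene1.npz",**c)
F=(pts(c).reshape(-1,3)-o)@R*1000
m=(abs(F[:,0])<106)&(F[:,2]>100)&(F[:,2]<255)&(F[:,1]<-100)&(F[:,1]>-150); q=np.arctan2(F[m,2]-45,F[m,1]+108); print(m.sum(),np.percentile(q,[10,50,90]))
I=cv2.resize(c["frame"][80:290,130:380],(750,630)); I=cv2.resize(I,(700,588)); cv2.imwrite("pics/s1.png",cv2.cvtColor(I,cv2.COLOR_RGB2BGR))
E
```

```text
22.8 [ 0.44709329 -0.18801581  0.47458862] [-0.51 -0.15  1.32  0.    1.96  1.11]
4 x [-0.23  4.46 -0.1 ] [-0.16 -0.06  0.05]  total cm [-0.9 17.8 -0.5] deg [-0.6 -0.2  0.2]
1687 [1.63286926 1.64695916 1.6653659 ]
```

View pics/s1.png

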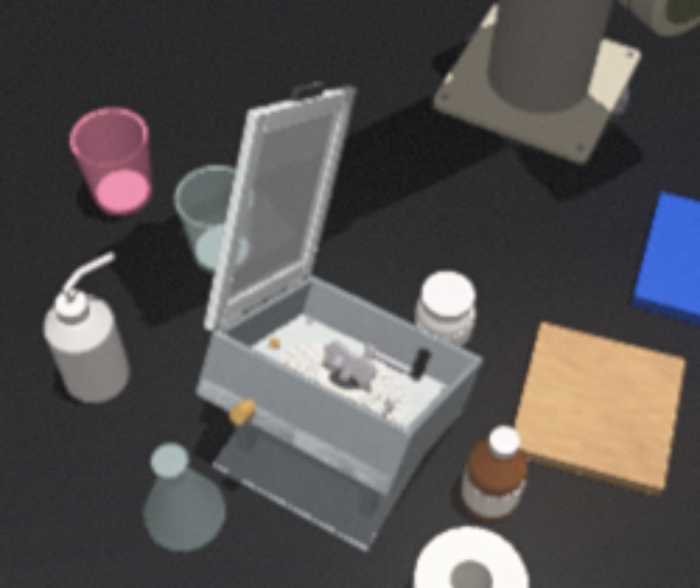

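```bash
python3 -m creep '[[[1,0,4.4,-0.1,0,0,0],[1,0,4.4,-0.1,0,0,0],[1,0,4.4,-0.1,0,0,0],[1,0,4.2,-0.1,0,0,0],[1,-1.2,0,0,0,0,0],[1,-1.2,0,0,0,0,0],[1,-1.2,0,0,0,0,0],[1,-1.2,0,0,0,0,0]]]' 10 >/dev/null; cat > dr.py <<'E'
from h import *
x=np.load("pose.npy");R,o=face(*x); s,T,p=pose(); G=down(x[2])
print("t",round(s["t"],2),p.round(3),"q",s["q"].round(2),"F tool",(T.T@s["force"]).round(1))
import sys
prev=p;pT=T
for q in map(float,sys.argv[1:]):
    n=tcp_for(o,R,q,r=.19); print(q,end=": "); rows(pT,prev,G,n,n=4); prev=n;pT=G
E
python3 dr.py 1.2 0.9
```

```text
t 23.65 [ 0.452 -0.13   0.304] q [-0.39 -0.27  1.74  0.    1.65  1.21] F tool [2.5 1.4 0.4]
1.2: 4 x [-1.86  0.32 -0.03] [-0.34  0.13  0.11]  total cm [-7.4  1.3 -0.1] deg [-1.3  0.5  0.4]
0.9: 4 x [-1.27  0.53  0.37] [0. 0. 0.]  total cm [-5.1  2.1  1.5] deg [0. 0. 0.]
```

```bash
python3 -m creep '[[[1,-1.8,0.3,0,-0.3,0,0],[1,-1.9,0.3,0,-0.3,0,0],[1,-1.9,0.3,0,-0.3,0,0],[1,-1.9,0.3,0,-0.3,0,0],[1,-1.3,0.5,0.4,0,0,0],[1,-1.3,0.5,0.4,0,0,0],[1,-1.3,0.5,0.4,0,0,0],[1,-1.3,0.5,0.4,0,0,0]]]' 10 >/dev/null; python3 dr.py 0.65 0.4
```

```text
t 24.45 [0.48  0.005 0.292] q [-0.08 -0.25  1.74 -0.02  1.62  1.51] F tool [ 1.2 -0.5  0.1]
0.65: 4 x [-0.61  1.21  0.2 ] [-0.48  0.17  0.26]  total cm [-2.5  4.9  0.8] deg [-1.9  0.7  1. ]
0.4: 4 x [-0.65  0.81  0.57] [0. 0. 0.]  total cm [-2.6  3.3  2.3] deg [0. 0. 0.]
```

```bash
python3 -m creep '[[[1,-0.6,1.2,0.2,-0.4,0,0.2],[1,-0.6,1.2,0.2,-0.4,0,0.2],[1,-0.6,1.2,0.2,-0.4,0,0.2],[1,-0.6,1.2,0.2,-0.4,0,0.2],[1,-0.6,0.8,0.5,0,0,0],[1,-0.6,0.8,0.5,0,0,0],[1,-0.6,0.8,0.5,0,0,0],[1,-0.6,0.8,0.5,0,0,0]]]' 10 >/dev/null; python3 dr.py 0.2 0.0
```

```text
t 25.25 [0.515 0.057 0.212] q [ 0.01 -0.09  1.75 -0.    1.48  1.61] F tool [ 0.1 -1.3  0.1]
0.2: 4 x [-0.25  0.75  0.47] [-0.17  0.18  0.05]  total cm [-1.   3.   1.9] deg [-0.7  0.7  0.2]
0.0: 4 x [-0.14  0.77  0.54] [0. 0. 0.]  total cm [-0.6  3.1  2.2] deg [0. 0. 0.]
```

```bash
python3 -m creep '[[[1,-0.3,0.8,0.5,0,0,0],[1,-0.3,0.8,0.5,0,0,0],[1,-0.3,0.8,0.5,0,0,0],[1,-0.2,0.8,0.5,0,0,0],[1,-0.1,0.8,0.5,0,0,0],[1,-0.1,0.7,0.5,0,0,0],[1,-0.1,0.7,0.5,0,0,0],[1,0,0.6,0.4,0,0,0]]]' 10 >/dev/null; python3 dr.py 0.0
```

```text
t 26.05 [0.557 0.071 0.15 ] q [ 0.04  0.07  1.7  -0.    1.37  1.64] F tool [  3.3 -85.6 -59.8]
0.0: 4 x [ 0.01 -0.03 -0.01] [-0.09  0.2   0.05]  total cm [ 0.  -0.1 -0. ] deg [-0.4  0.8  0.2]
```

```bash
python3 -m creep '[[[1,0,-0.6,-0.4,0,0,0],[1,0,-1,-0.5,0,0,0],[1,0,-2,-0.5,0,0,0],[1,0,-3,-0.5,0,0,0],[1,0,-4,-1,0,0,0],[1,0,-4,-2,0,0,0],[1,0,-4,-2,0,0,0],[1,0,0,0,0,0,0]]]' 10; python3 - <<'E'
from h import *
from plant import optics
x=np.load("pose.npy");R,o=face(*x)
for n in ("side","scene"):
    c=optics.read_camera(n); np.savez(n+"2.npz",**c); F=(pts(c).reshape(-1,3)-o)@R*1000
    m=(abs(F[:,0])<106)&(abs(F[:,1])<104)&(F[:,2]>35)&(F[:,2]<75); A=np.c_[F[m,:2],np.ones(m.sum())]
    ed=m&(F[:,1]>86); hg=m&(F[:,1]<-88); print(n,m.sum(),"free edge z",np.median(F[ed,2]).round(1),"hinge edge z",np.median(F[hg,2]).round(1))
    if n=="side": cv2.imwrite("pics/f.png",cv2.cvtColor(cv2.resize(c["frame"][90:290,150:360],(735,600-20)),cv2.COLOR_RGB2BGR))
    # objects moved?
    a=dict(np.load(n+"0.npz"))["frame"].astype(int); 
E
```

```text
t: 26.85
tool_pos: [0.4841, 0.0734, 0.3421]
orientation: [-1.197, 1.224, -1.233]
force: [0.1, -0.4, 0.6]
opening: 0.0001
side 2906 free edge z 52.9 hinge edge z 54.3
scene 2433 free edge z 52.3 hinge edge z 53.3
```

View pics/f.png

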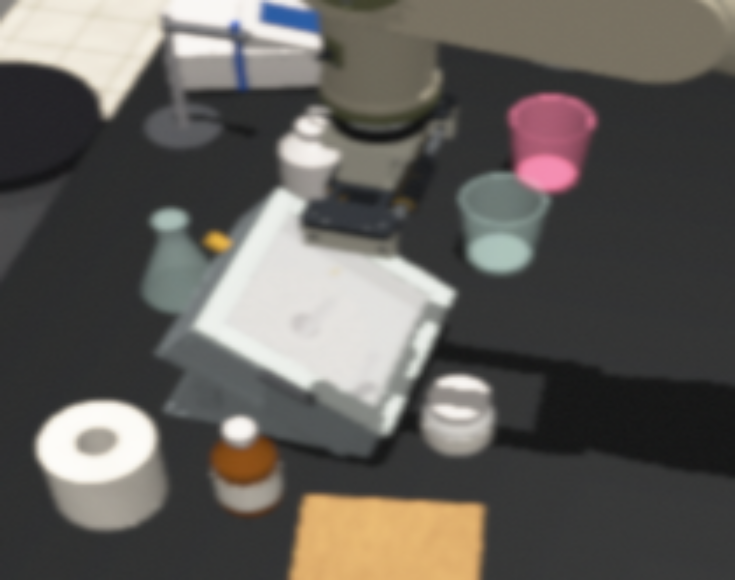

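```bash
python3 - <<'E'
from plant import robot
print(robot.close_job())
E
```

```text
the job is handed in; nothing more can be done
None
```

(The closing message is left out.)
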